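Catch the falling lid of the sample case and lower it shut

ROBOT

A 6-joint arm with a two-finger parallel gripper is mounted at the origin on the work surface; the furniture and walls round the work are solid. World frame = base frame: x ahead of the robot, y to its left, z up, the work surface at z = 0. Lengths are in m, angles in rad, forces in N, time in s.
With the tool pointing down it reaches from about 0.375 to 0.975 m from the base axis. Payload 3.8 kg.
Tool frame: the origin (TCP) lies at the very end of the fingers, on their centre line; the grasp point (between the pads) lies 19 mm behind it (bot.pinch_z is the distance from the TCP to the grasp point, in m); x points along the fingers, y is the direction in which the jaws open and shut, and the axes are right-handed (so a half turn about x gives the same grasp; the last joint's range is limited). The gripper opens to 85 mm and grips with 20 to 120 N. Pads are 22 mm wide; open, the fingers measure 114 mm over their backs; the gripper's body (76 mm by 85 mm) begins 54 mm behind the grasp point. The pads swing forward as they close: fully open they stand 13 mm farther back than shut.
Start: joints at [1.21, 0.264, 1.604, -0, 1.274, -0.037], TCP at [0.215, 0.64, 0.231] pointing down, gripper open.
Joint ranges: [-2.63, 2.63], [-0.94, 2.18], [0.31, 2.57], [-1.31, 4.45], [0, 2.66], [-2.55, 2.55]. Speed limits (rad/s): [2.57, 2.57, 3.14, 3.14, 3.14, 3.14].

INTERFACE

Orientations are given as a rotation vector (axis times angle).
In Python, from workcell import monitor, imaging, finish_job, bot gives the robot as it stands.
- The arm moves only by the tool jog_arm, never from a script. Its argument "rows" is a list of rows, each a list of 7 numbers: the shift along the tool's x, y, z in m, then the turn, a rotation vector about the tool's x, y, z in rad, then the opening in per cent of the stroke, from 0 (shut) to 100 (fully open). A call has 1 to 20 rows; each row is the pose to reach, as a shift and turn from the pose measured when the call began, along the tool's axes at that moment; what a row does not reach only later rows make up. A row lasts 1/10 s, in which the tool goes at most 50 mm and 8.59 degrees, less where a joint would pass 70% of its speed; a pose out of reach is approached as far as the arm can. A call with a gripper value outside its range is refused whole. The fingers move at their own pace and stop on an object; "force" is the grip in N (left out, the last holds). Time passes only in rows, so rows that repeat a pose let the fingers close. It gives the time, the measured TCP pose, the force and the opening at its end, in the units of the state.
- monitor.read_state(): the state, without advancing time (a new reading comes with each control period).
- imaging.read_camera(name): name is "side" or "top" or "wrist"; returns the picture (480x640x3 uint8, blue, green, red); there is no depth.
- imaging.camera_params(name): a dict with "fx", "fy", "cx", "cy" (pixels), "k1" (the pictures are not rectified: a ray, as slopes to the right and down, at radius r is drawn at 1 + k1 r^2 times it, then the intrinsics apply), "T" (4x4, takes a point from camera to world coordinates); the wrist camera has in their place "T_tool_cam" (4x4, takes a point from camera to tool coordinates, whose origin is the TCP and whose axes are the tool frame's). Camera axes: x right, y down, z forward; pixel columns grow to the right and rows downward; lengths in m; the calibration is good to about 2 mm. A picture is of the moment at which its call begins: read the wrist's pose just before it. camera_params takes no time and is no camera call.
- finish_job(): hands the job in, once; it reports no verdict.
The state is a dict: "time": time; "q": joint angles; "joint_vel": joint speeds; "joint_torque": joint torques, N m; "tool_pos": TCP position; "tcp_rot": TCP orientation; "wrist_force": force on the tool from outside, world axes, zero at the start; "torque": the same for the moment, N m; "width": opening from 0.0 (shut) to 1.0 (fully open).
Only numpy, scipy, OpenCV 4.12 (cv2) and the standard library are available. Lean on these libraries where they do the work, as an engineer would, in place of code of your own. Each camera call takes 0.05 s, during which the arm holds its last target. There are 200 camera calls.

TASK

Close the blue sample case without letting its lid clap down: tip the open lid forward past upright with a fingertip, catch it from underneath on a finger while it is still about half open and hold it still there for a moment, then lower it gently on the finger until it is fully shut, and take the hand away. Only touch and push the lid, never pinch or grip it, push lightly, and leave the beaker, the jar and the vial beside the case where they stand.

Things in the scene. Friction and masses are not known exactly. Their poses are not given: they have to be found in the camera images.
- sample_case: Open-topped blue plastic case fixed to the bench, 110 mm deep (its x), 120 mm wide (y), 85 mm high, with four small glass bottles fixed inside below the rim. Origin: centre of its underside, on the bench. Its x axis points from its front wall (x = -55 mm, towards the robot) to its hinge side (x = +55 mm); z is up. Yaw varies up to 0.4 rad.
- lid (a joint): Angle of the case's hinged lid, rad: 0 shut (level on the rim), 1.57 upright, 2.0 back stop. Starts about upright or leaning a little back, and stands there by hinge friction. Tipped forward to 1.15 rad it surely falls on by itself, slowly at first (about 0.2 rad/s), about 1 rad/s when it claps down: 1 to 3 s in all. Pushed back past about 1.75 it falls to the back stop. 1 to 2 N under its free edge carries it.
- lid_hinge (a point): Middle of the lid's hinge line, on the lid's inner face, 55 mm behind the case's centre and 85 mm above the bench. Its frame turns with the lid: x from free edge to hinge, y along the hinge line, z out of the lid's outer face.
- lid_edge (a point): Middle of the free edge, at the inner face. The lid is a flat plate 130 mm from hinge to free edge, 120 mm wide, 8 mm thick (white inner half, blue outer half; the blue half stops 8 mm short of the free edge). Shut, the edge is 85 mm above the bench and overhangs the case's front wall by 20 mm, so a finger slanting down and away from the robot can carry the edge from below right down to shut. Axes as for lid_hinge.
- beaker: Small glass beaker, 51 mm across, 60 mm high, loose on the bench to the left of the case. Origin: centre of its underside. Leave it alone.
- small_jar: Small white jar with an orange band and a grey cap, 45 mm across, 72 mm high, loose on the bench to the right of the case, in front. Origin: centre of its underside. Leave it alone.
- brown_vial: Squat brown glass vial with a black cap, 33 mm across, 58 mm high, loose on the bench to the left of the case, in front. Origin: centre of its underside. Leave it alone.

How it is judged:
By the outcome, as a careful person would: the job done as asked, in the order asked, and still so for the second after the job is handed in, with the robot touching nothing.
It also fails if it takes over 51 s, if anything falls off the work surface, if the arm or the gripper's body presses on something with over 40 N, if the wrist force passes 120 N, or if a joint passes its speed limit or range.

## Working session

There is one attempt and no reset: what is moved stays moved. The work goes in short steps, Python scripts to look and compute and a tool call to move; the robot and the scene stay as the last step left them, time stands still between calls to the robot, and variables do not carry over. Pictures are saved under pics/ and viewed, about 8 in all and at most 12, crops included, and the job is handed in when it is done.

Besides the shell and the picture viewer there is one more tool, called by a JSON object that holds its "name" and its "arguments", one argument or row to a line. jog_arm: Moves the arm, as the interface text tells. Its arguments: {"type":"object","properties":{"rows":{"type":"array","items":{"type":"array","items":{"type":"number"}}},"force":{"type":"number"}},"required":["rows"]}

```bash
ls; mkdir -p pics; python3 - <<'E'
from workcell import monitor, imaging
import cv2,numpy as np
print(monitor.read_state())
for n in("side","top"):
    im=imaging.read_camera(n); cv2.imwrite(f"pics/{n}0.png",im)
for n in("side","top","wrist"):print(n,imaging.camera_params(n))
E
```

```text
pics
{'time': 0.0, 'q': array([ 1.21010567e+00,  2.64743335e-01,  1.60538612e+00,  2.80774647e-06,
        1.27370742e+00, -3.68787943e-02]), 'joint_vel': array([ 0.00035052,  0.0006282 ,  0.00164871, -0.00156279, -0.00013696,
        0.00051159]), 'joint_torque': array([-9.36014985e-04, -5.15103364e+01, -3.67319119e+01, -3.34418701e-05,
        1.26480989e-02, -2.09196662e-05]), 'tool_pos': array([0.21449941, 0.63923176, 0.22996211]), 'tcp_rot': array([ 0.25240266,  1.55626288, -0.25587023]), 'wrist_force': array([ 0.34887036,  0.13610329, -0.43372112]), 'torque': array([-0.01040456, -0.01234309,  0.02377219]), 'width': 0.9978217102659812}
side {'fx': 529.267926158606, 'fy': 529.267926158606, 'cx': 313.7643036866684, 'cy': 243.02276979743988, 'k1': -0.12905632150315643, 'T': array([[-0.958163  , -0.17685291,  0.22504827,  0.32547008],
       [-0.28621985,  0.58827147, -0.75631665,  0.68561525],
       [ 0.00136732, -0.78908791, -0.61427876,  0.65155642],
       [ 0.        ,  0.        ,  0.        ,  1.        ]])}
top {'fx': 540.9849995765426, 'fy': 540.9849995765426, 'cx': 314.7156490215446, 'cy': 238.43639624525647, 'k1': -0.14734185301586863, 'T': array([[-0.004121  , -0.9828534 ,  0.18434267,  0.37498582],
       [-0.99940003, -0.00229148, -0.03455907, -0.0373733 ],
       [ 0.03438891, -0.18437449, -0.98225427,  0.92811568],
       [ 0.        ,  0.        ,  0.        ,  1.        ]])}
wrist {'fx': 376.15085940206535, 'fy': 376.15085940206535, 'cx': 321.15422705628805, 'cy': 235.68633851677941, 'k1': -0.027922393901268786, 'T_tool_cam': array([[ 5.04627771e-04, -2.57769815e-01,  9.66206224e-01,
        -1.42998406e-01],
       [ 9.99999540e-01, -6.57872811e-04, -6.97788189e-04,
        -7.18154818e-04],
       [ 8.15509537e-04,  9.66206132e-01,  2.57769364e-01,
        -6.45894708e-02],
       [ 0.00000000e+00,  0.00000000e+00,  0.00000000e+00,
         1.00000000e+00]])}
```

View pics/side0.png

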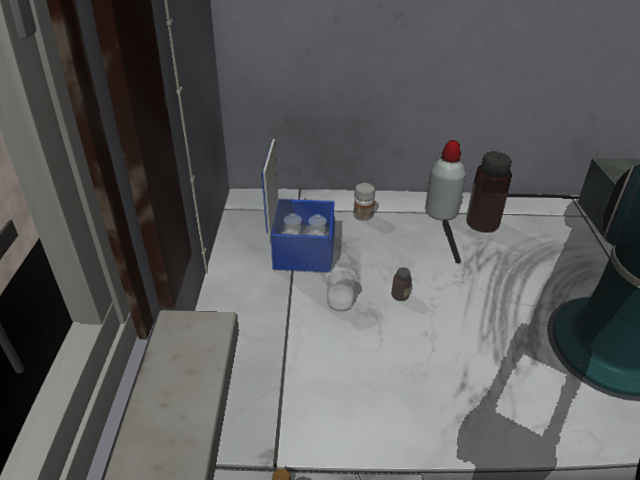

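View pics/top0.png

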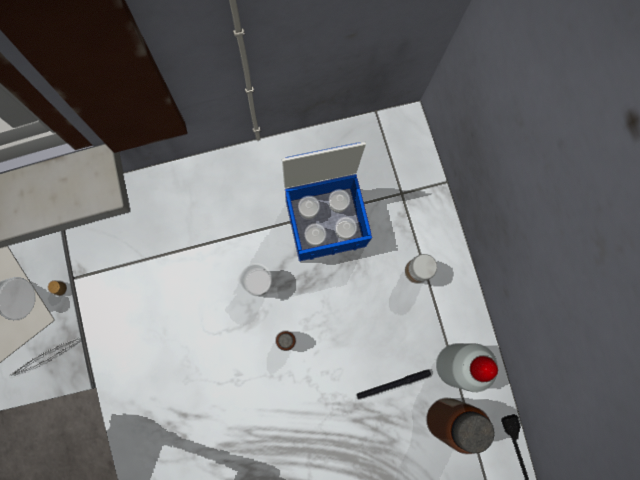

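The side view shows the case at about (303,236), with the lid's free edge at about (272,140) and its hinge at about (268,228). In the top view the rim corners are near (299,259), (370,240) and (287,190), and the lid's free edge runs (284,157)–(365,143). The beaker is at (257,281), the vial at (286,341) and the jar at (423,267).

```bash
python3 - <<'E'
import cv2,numpy as np
t=cv2.imread("pics/top0.png")[130:290,220:460]; s=cv2.imread("pics/side0.png")[125:325,240:430]
a=cv2.resize(t,None,fx=3.3,fy=3.3,interpolation=cv2.INTER_CUBIC);b=cv2.resize(s,None,fx=3,fy=3,interpolation=cv2.INTER_CUBIC)
cv2.imwrite("pics/tc.png",a);cv2.imwrite("pics/sc.png",b)
E
```

```text
(no output)
```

View pics/tc.png

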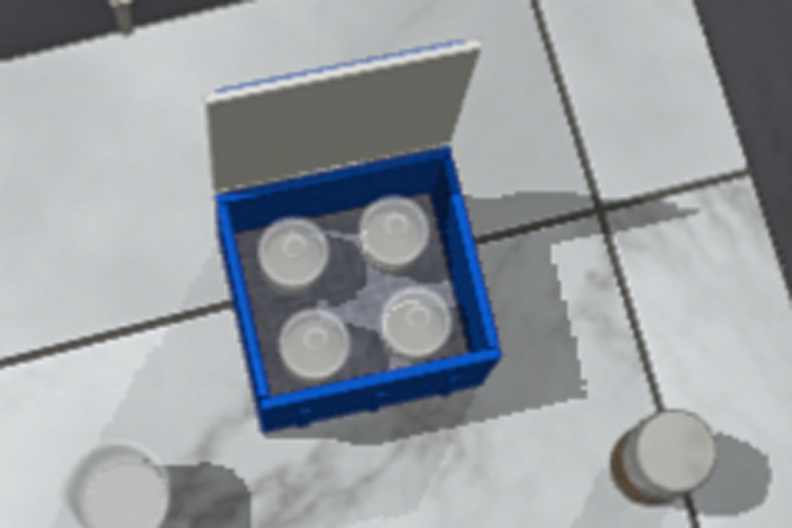

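View pics/sc.png

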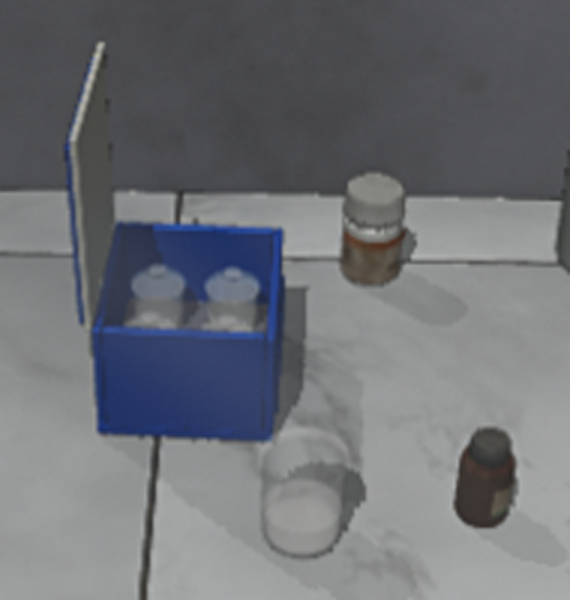

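```bash
cat > h.py <<'E'
from workcell import monitor, imaging
import cv2,numpy as np
def ray(n,uv):
    p=imaging.camera_params(n);K=np.array([[p['fx'],0,p['cx']],[0,p['fy'],p['cy']],[0,0,1]])
    x=cv2.undistortPoints(np.array([[uv]],float),K,np.array([p['k1'],0,0,0,0.]))[0,0]
    return p['T'][:3,3],p['T'][:3,:3]@np.r_[x,1]
def plane(n,uv,z):
    o,d=ray(n,uv);return o+d*(z-o[2])/d[2]
def tri(a,b):
    o1,d1=ray("top",a);o2,d2=ray("side",b)
    s=np.linalg.lstsq(np.c_[d1,-d2],o2-o1,rcond=None)[0]
    p,q=o1+s[0]*d1,o2+s[1]*d2
    return (p+q)/2,np.linalg.norm(p-q)
E
python3 - <<'E'
from h import *
np.set_printoptions(precision=4,suppress=True)
T=lambda u,v:(220+u/3.3,130+v/3.3); S=lambda u,v:(240+u/3,125+v/3)
tp={'fl':(262,405),'fr':(499,354),'bl':(219,199),'br':(449,150),'lidL':(208,100),'lidR':(480,46)}
sd={'fl':(274,329),'fr':(282,231),'bl':(98,328),'br':(120,226),'lidL':(74,140),'lidR':(103,44)}
P={}
for k in tp:
    P[k],e=tri(T(*tp[k]),S(*sd[k])); print(k,P[k],e, plane('top',T(*tp[k]),.085))
Q={k:plane('top',T(*tp[k]),.085) for k in tp}
c=sum(Q[k] for k in('fl','fr','bl','br'))/4
xa=(Q['bl']+Q['br']-Q['fl']-Q['fr'])/2;ya=(Q['fl']+Q['bl']-Q['fr']-Q['br'])/2
print(c,np.linalg.norm(xa),np.linalg.norm(ya),np.arctan2(xa[1],xa[0]),np.arctan2(-ya[0],ya[1]))
for n,a,z in(('beaker',(122,490),.06),('jar',(676,452),.072)):print(n,plane('top',T(*a),z))
print('vial',plane('top',(286,340),.058))
yaw=np.arctan2(-ya[0],ya[1]);R=np.array([[np.cos(yaw),-np.sin(yaw)],[np.sin(yaw),np.cos(yaw)]])
for k in P:print(k,R.T@(P[k]-c)[:2],P[k][2]-.085)
E
```

```text
fl [ 0.5099 -0.0428  0.0861] 0.000363399145072488 [ 0.5102 -0.0428  0.085 ]
fr [ 0.536  -0.1584  0.0774] 0.0014352612882105188 [ 0.5353 -0.1573  0.085 ]
bl [ 0.6133 -0.0215  0.0798] 0.0005622957340226458 [ 0.6121 -0.0216  0.085 ]
br [ 0.6403 -0.1361  0.0756] 0.0009576457422507607 [ 0.6379 -0.135   0.085 ]
lidL [ 0.6202 -0.019   0.2096] 0.00046868119854224306 [ 0.663  -0.0158  0.085 ]
lidR [ 0.6458 -0.1351  0.2083] 0.0007084019436796753 [ 0.6926 -0.1518  0.085 ]
[ 0.5739 -0.0891  0.085 ] 0.104526247165734 0.11673398331452568 0.20937555846659514 0.21975993118030382
beaker [0.4721 0.0253 0.06  ]
jar [ 0.4891 -0.2455  0.072 ]
vial [ 0.3741 -0.0217  0.058 ]
fl [-0.0524  0.0592] 0.0010670821963049276
fr [-0.0521 -0.0593] -0.0075525623540345505
bl [0.0532 0.0574] -0.00524853371199184
br [ 0.0546 -0.0603] -0.009358409442835766
lidL [0.0604 0.0583] 0.12458677461983712
lidR [ 0.0602 -0.0605] 0.12327462769887991
```

```bash
cat >> h.py <<'E'
from scipy.spatial.transform import Rotation as Ro
np.set_printoptions(precision=4,suppress=True)
C=np.array([.574,-.0895,.085]); YAW=.215
X=np.array([np.cos(YAW),np.sin(YAW),0]);Z=np.array([0,0,1.])
def target(tx,th,p,w=.05,d=.006,sg=1,back=0):
    "pose with LOWER fingertip at (tx,th) in case plane (m; h from rim), pitch p deg, opening w; sg=+1 tool y up"
    p=np.deg2rad(p);xh=np.cos(p)*X-np.sin(p)*Z;n=np.sin(p)*X+np.cos(p)*Z
    y=sg*n;R=np.c_[xh,y,np.cross(xh,y)]
    return C+tx*X+th*Z+n*w/2+(d-back)*xh,R
def jog(pos,R,st=None):
    st=st or monitor.read_state();R0=Ro.from_rotvec(st['tcp_rot']).as_matrix()
    return np.r_[R0.T@(pos-st['tool_pos']),Ro.from_matrix(R0.T@R).as_rotvec()]
def case(v):
    v=np.asarray(v)-C;return np.array([v@X,v@np.array([-X[1],X[0],0]),v[2]])
E
python3 - <<'E'
from h import *
st=monitor.read_state();print(Ro.from_rotvec(st['tcp_rot']).as_matrix())
for sg in(1,-1):
    P,R=target(.045,.083,57,sg=sg,back=.15);print(sg,P,jog(P,R),np.linalg.norm(jog(P,R)[3:]))
print('wall',plane('top',(400,105),0),plane('top',(260,140),0),case(plane('top',(400,105),0)),case(plane('top',(260,140),0)))
E
```

```text
[[-0.0007  0.3182  0.948 ]
 [-0.0019  0.948  -0.3182]
 [-1.     -0.002  -0.0001]]
1 [ 0.5618 -0.0922  0.3024] [-0.0712 -0.5831  0.562   1.0027 -0.2959  0.5252] 1.1699501007866162
-1 [ 0.5618 -0.0922  0.3024] [-0.0712 -0.5831  0.562  -2.0402 -0.6066 -0.3418] 2.1557037556588416
wall [ 0.8031 -0.2304  0.    ] [0.7306 0.0285 0.    ] [ 0.1937 -0.1866 -0.085 ] [ 0.1782  0.0819 -0.085 ]
```

{"name": "jog_arm", "arguments": {
  "rows": [
    [-0.07,-0.29,0.28,0.5,-0.15,0.26,59],
    [-0.07,-0.29,0.28,0.5,-0.15,0.26,59],
    [-0.07,-0.29,0.28,0.5,-0.15,0.26,59],
    [-0.07,-0.29,0.28,0.5,-0.15,0.26,59],
    [-0.07,-0.29,0.28,0.5,-0.15,0.26,59],
    [-0.07,-0.29,0.28,0.5,-0.15,0.26,59],
    [-0.07,-0.29,0.28,0.5,-0.15,0.26,59],
    [-0.07,-0.29,0.28,0.5,-0.15,0.26,59],
    [-0.0712,-0.583,0.562,1.0027,-0.296,0.525,59],
    [-0.0712,-0.583,0.562,1.0027,-0.296,0.525,59],
    [-0.0712,-0.583,0.562,1.0027,-0.296,0.525,59],
    [-0.0712,-0.583,0.562,1.0027,-0.296,0.525,59],
    [-0.0712,-0.583,0.562,1.0027,-0.296,0.525,59],
    [-0.0712,-0.583,0.562,1.0027,-0.296,0.525,59],
    [-0.0712,-0.583,0.562,1.0027,-0.296,0.525,59],
    [-0.0712,-0.583,0.562,1.0027,-0.296,0.525,59],
    [-0.0712,-0.583,0.562,1.0027,-0.296,0.525,59],
    [-0.0712,-0.583,0.562,1.0027,-0.296,0.525,59],
    [-0.0712,-0.583,0.562,1.0027,-0.296,0.525,59],
    [-0.0712,-0.583,0.562,1.0027,-0.296,0.525,59]
  ]
}}

```text
time: 2.1
tool_pos: [0.5612, -0.0909, 0.3019]
tcp_rot: [1.319, 0.914, -0.609]
wrist_force: [0.2, 0.4, 0.2]
width: 0.589
```

```bash
python3 - <<'E'
from h import *
st=monitor.read_state();print(st['time'],st['q'],st['tool_pos'],st['width'],st['wrist_force'])
P,R=target(.045,.083,57,back=.15);print(jog(P,R)); P,R=target(.045,.083,57);print(jog(P,R))
s=imaging.read_camera('side')[20:320,180:480];t=imaging.read_camera('top')[80:380,180:480]
cv2.imwrite('pics/c1.png',cv2.resize(np.hstack([s,t]),(800,400)))
E
```

```text
2.1 [-0.3986 -0.294   2.127   0.4242  0.868  -0.8188] [ 0.5612 -0.0909  0.3019] 0.5889720191780822 [0.1758 0.3963 0.1822]
[-0.0002  0.0005  0.0014  0.0007 -0.0011  0.0009]
[ 0.1498  0.0006  0.0015  0.0007 -0.0011  0.0009]
```

View pics/c1.png

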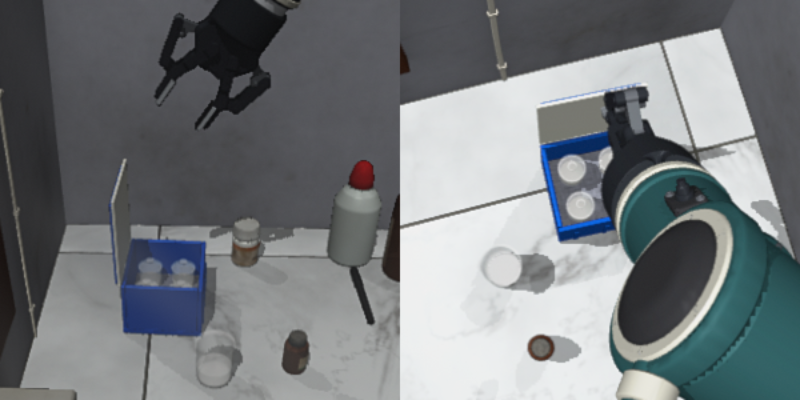

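The hand stands above the case with both fingers in the case's x–z plane. In the side crop the upper fingertip is at about (158,104) and the lower at about (200,128); the lid is still upright. Next I check the fingertip model against the plane of symmetry.

```bash
python3 - <<'E'
from h import *
st=monitor.read_state();R=Ro.from_rotvec(st['tcp_rot']).as_matrix()
Y=np.array([-X[1],X[0],0])
for y in(.011,0):
  for u,v in((158,104),(167,100),(200,128),(209,128)):
    o,d=ray('side',(180+u*.75,20+v*.75));pt=o+d*((y-(o-C)@Y)/(d@Y));print(y,(u,v),R.T@(pt-st['tool_pos']))
E
```

```text
0.011 (158, 104) [-0.0042  0.0258 -0.0094]
0.011 (167, 100) [-0.0146  0.0197 -0.0094]
0.011 (200, 128) [-0.0072 -0.0329 -0.0095]
0.011 (209, 128) [-0.0136 -0.0419 -0.0095]
0 (158, 104) [0.0003 0.0243 0.0016]
0 (167, 100) [-0.0103  0.0181  0.0016]
0 (200, 128) [-0.0028 -0.0352  0.0015]
0 (209, 128) [-0.0092 -0.0443  0.0015]
```

{"name": "jog_arm", "arguments": {
  "rows": [
    [0.02,0,0.001,0,0,0,59],
    [0.04,0,0.001,0,0,0,59],
    [0.06,0,0.001,0,0,0,59],
    [0.08,0,0.001,0,0,0,59],
    [0.1,0,0.001,0,0,0,59],
    [0.11,0,0.001,0,0,0,59],
    [0.12,0,0.001,0,0,0,59],
    [0.13,0,0.001,0,0,0,59],
    [0.14,0,0.001,0,0,0,59],
    [0.15,0,0.001,0,0,0,59],
    [0.15,0,0.001,0,0,0,59]
  ]
}}

```text
time: 3.3
tool_pos: [0.6411, -0.0737, 0.1749]
tcp_rot: [1.318, 0.915, -0.609]
wrist_force: [-1.1, 0.8, 0.3]
width: 0.589
```

```bash
python3 - <<'E'
from h import *
st=monitor.read_state();print(st['time'],st['tool_pos'],case(st['tool_pos']),st['wrist_force'])
P,R=target(-.029,.083,57);print(jog(P,R))
s=imaging.read_camera('side')[90:290,200:440]
cv2.imwrite('pics/c2.png',cv2.resize(s,(720,600)))
E
```

```text
3.3 [ 0.6411 -0.0737  0.1749] [0.0689 0.0011 0.0899] [-1.0812  0.8325  0.2929]
[-0.0414 -0.061   0.001   0.0012 -0.002   0.0021]
```

View pics/c2.png

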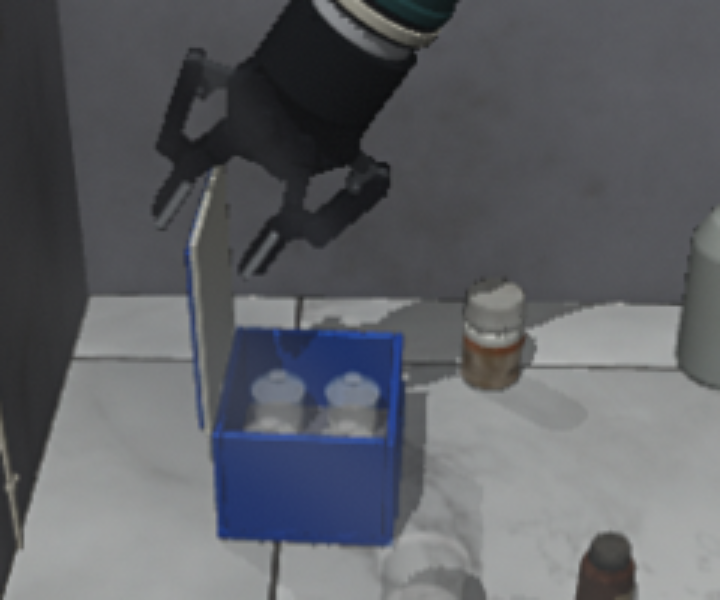

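The lid's edge at about (210,175) lies between the upper finger (165,215) and the lower finger (255,260), touching neither. I now tip it gently towards the robot.

{"name": "jog_arm", "arguments": {
  "rows": [
    [-0.0011,-0.0016,0.001,0,0,0,59],
    [-0.0022,-0.0033,0.001,0,0,0,59],
    [-0.0034,-0.005,0.001,0,0,0,59],
    [-0.0045,-0.0066,0.001,0,0,0,59],
    [-0.0056,-0.0082,0.001,0,0,0,59],
    [-0.0067,-0.0099,0.001,0,0,0,59],
    [-0.0078,-0.0115,0.001,0,0,0,59],
    [-0.009,-0.0132,0.001,0,0,0,59],
    [-0.0101,-0.0148,0.001,0,0,0,59],
    [-0.0112,-0.0165,0.001,0,0,0,59],
    [-0.0123,-0.0181,0.001,0,0,0,59],
    [-0.0134,-0.0198,0.001,0,0,0,59],
    [-0.0146,-0.0215,0.001,0,0,0,59],
    [-0.0157,-0.0231,0.001,0,0,0,59],
    [-0.0168,-0.0248,0.001,0,0,0,59],
    [-0.0179,-0.0264,0.001,0,0,0,59],
    [-0.019,-0.028,0.001,0,0,0,59],
    [-0.0202,-0.0297,0.001,0,0,0,59],
    [-0.0213,-0.0314,0.001,0,0,0,59],
    [-0.0224,-0.033,0.001,0,0,0,59]
  ]
}}

```text
time: 5.35
tool_pos: [0.6022, -0.0834, 0.1764]
tcp_rot: [1.318, 0.915, -0.609]
wrist_force: [0.9, -0.3, 0.1]
width: 0.587
```

```bash
python3 - <<'E'
from h import *
st=monitor.read_state();print(st['time'],st['tool_pos'],case(st['tool_pos']),st['wrist_force'])
P,R=target(-.029,.083,57);print(jog(P,R))
s=imaging.read_camera('side')[90:290,200:440]
cv2.imwrite('pics/c3.png',cv2.resize(s,(720,600)))
E
```

```text
5.35 [ 0.6022 -0.0834  0.1764] [ 0.0289 -0.0001  0.0914] [ 0.9309 -0.2731  0.118 ]
[-0.0184 -0.0282 -0.0002  0.0013 -0.0017  0.0015]
```

View pics/c3.png

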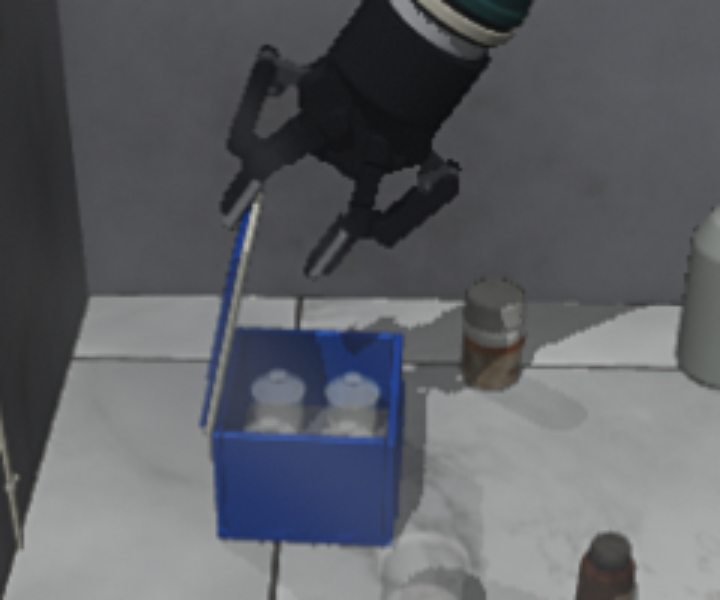

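The lid is now at about 1.35 rad, leaning forward with its edge at about (258,200) on the upper finger's pad; the lower finger at (315,265) waits underneath. I go on to the catch pose.

{"name": "jog_arm", "arguments": {
  "rows": [
    [-0.0011,-0.0017,0,0,0,0,59],
    [-0.0023,-0.0035,0,0,0,0,59],
    [-0.0034,-0.0053,0,0,0,0,59],
    [-0.0046,-0.007,0,0,0,0,59],
    [-0.0057,-0.0088,0,0,0,0,59],
    [-0.0069,-0.0106,0,0,0,0,59],
    [-0.008,-0.0123,0,0,0,0,59],
    [-0.0092,-0.0141,0,0,0,0,59],
    [-0.0103,-0.0159,0,0,0,0,59],
    [-0.0115,-0.0176,0,0,0,0,59],
    [-0.0126,-0.0194,0,0,0,0,59],
    [-0.0138,-0.0211,0,0,0,0,59],
    [-0.015,-0.0229,0,0,0,0,59],
    [-0.0161,-0.0247,0,0,0,0,59],
    [-0.0172,-0.0264,0,0,0,0,59],
    [-0.0184,-0.0282,0,0,0,0,59],
    [-0.0184,-0.0282,0,0,0,0,59],
    [-0.0184,-0.0282,0,0,0,0,59]
  ]
}}

```text
time: 7.2
tool_pos: [0.5691, -0.0907, 0.1765]
tcp_rot: [1.318, 0.915, -0.609]
wrist_force: [-0.3, 0.2, -0.3]
width: 0.591
```

```bash
python3 - <<'E'
from h import *
st=monitor.read_state();print(st['time'],st['tool_pos'],case(st['tool_pos']),st['wrist_force'])
s=imaging.read_camera('side')[90:290,200:440]
cv2.imwrite('pics/c4.png',cv2.resize(s,(720,600)))
E
```

```text
7.2 [ 0.5691 -0.0907  0.1765] [-0.005  -0.0002  0.0915] [-0.3494  0.1586 -0.3496]
```

View pics/c4.png

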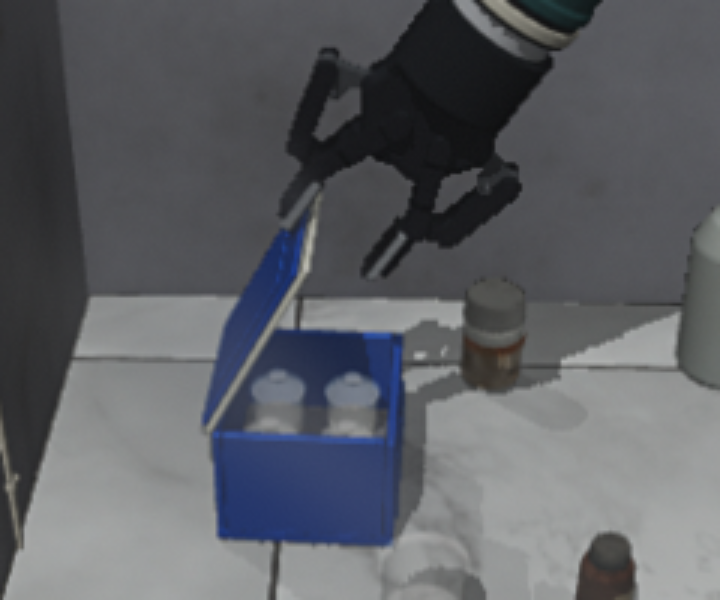

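The lid is at about 1.1 rad, edge at about (318,195), and just leaving the upper finger. I hold still so that it settles on the lower finger at (375,270).

{"name": "jog_arm", "arguments": {
  "rows": [
    [0,0,0,0,0,0,59],
    [0,0,0,0,0,0,59],
    [0,0,0,0,0,0,59],
    [0,0,0,0,0,0,59],
    [0,0,0,0,0,0,59],
    [0,0,0,0,0,0,59],
    [0,0,0,0,0,0,59],
    [0,0,0,0,0,0,59]
  ]
}}

```text
time: 8.05
tool_pos: [0.5692, -0.0907, 0.1766]
tcp_rot: [1.318, 0.915, -0.609]
wrist_force: [-0.7, -0.4, -0.0]
width: 0.589
```

```bash
python3 - <<'E'
from h import *
st=monitor.read_state();print(st['time'],st['tool_pos'],case(st['tool_pos']),st['wrist_force'])
s=imaging.read_camera('side')[90:290,200:440]
cv2.imwrite('pics/c5.png',cv2.resize(s,(720,600)))
E
```

```text
8.05 [ 0.5692 -0.0907  0.1766] [-0.005  -0.0002  0.0916] [-0.675  -0.4242 -0.0065]
```

View pics/c5.png

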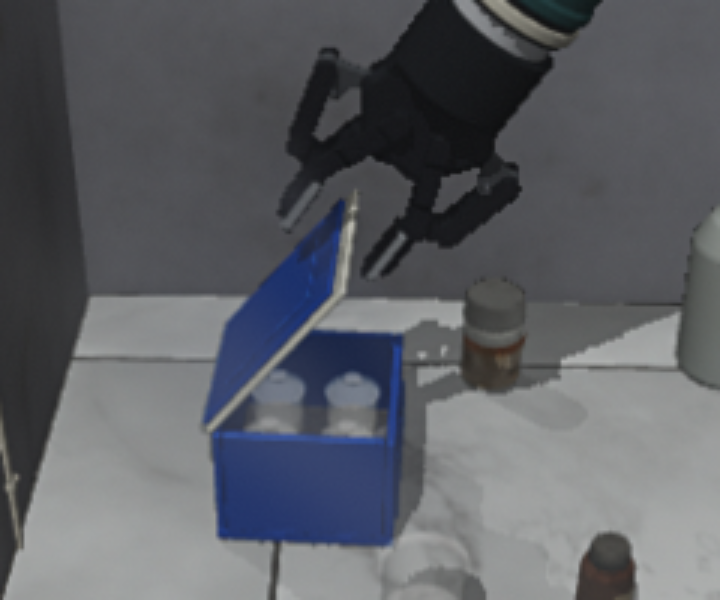

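The lid is mid-fall at about 0.9 rad, its near corner at (345,290), clear of both fingers. I keep holding.

{"name": "jog_arm", "arguments": {
  "rows": [
    [0,0,0,0,0,0,59],
    [0,0,0,0,0,0,59],
    [0,0,0,0,0,0,59],
    [0,0,0,0,0,0,59],
    [0,0,0,0,0,0,59],
    [0,0,0,0,0,0,59],
    [0,0,0,0,0,0,59],
    [0,0,0,0,0,0,59],
    [0,0,0,0,0,0,59],
    [0,0,0,0,0,0,59],
    [0,0,0,0,0,0,59],
    [0,0,0,0,0,0,59],
    [0,0,0,0,0,0,59],
    [0,0,0,0,0,0,59],
    [0,0,0,0,0,0,59]
  ]
}}

```text
time: 9.6
tool_pos: [0.5692, -0.0907, 0.1766]
tcp_rot: [1.318, 0.915, -0.609]
wrist_force: [-0.3, -0.1, -0.7]
width: 0.584
```

```bash
python3 - <<'E'
from h import *
st=monitor.read_state();print(st['time'],st['tool_pos'],case(st['tool_pos']),st['wrist_force'])
s=imaging.read_camera('side')[90:290,200:440]
cv2.imwrite('pics/c6.png',cv2.resize(s,(720,600)))
E
```

```text
9.6 [ 0.5692 -0.0907  0.1766] [-0.005  -0.0002  0.0916] [-0.3012 -0.0843 -0.7413]
```

View pics/c6.png

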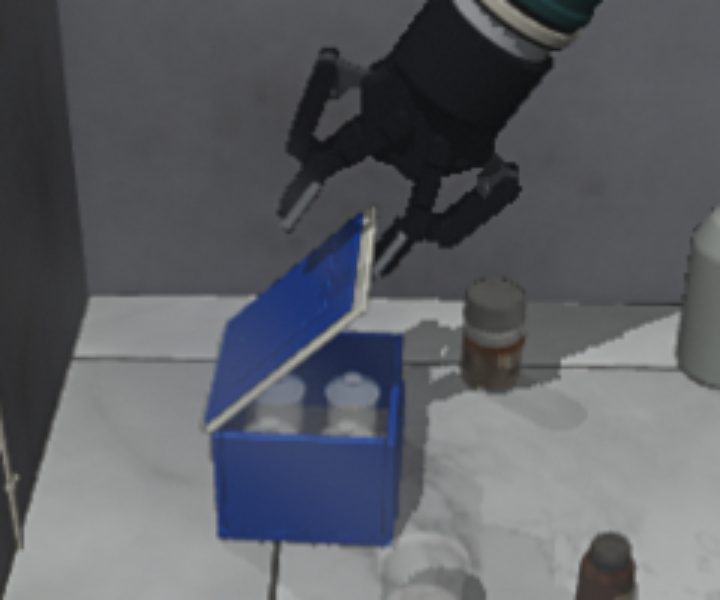

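The lid rests at about 0.8 rad on the lower finger, contact near (378,265), and the upper finger is clear; it has been held still. Next I work out the lowering rows.

```bash
cat >> h.py <<'E'
def lower(th0,th1,p0,p1,n=20,s=.012,drop=0):
    for t in np.linspace(0,1,n+1)[1:]:
        th=th0+(th1-th0)*t;p=p0+(p1-p0)*t;pr=np.deg2rad(p)
        P,R=target(.055-.13*np.cos(th)+s*np.cos(pr),.13*np.sin(th)-s*np.sin(pr)-drop,p)
        print('['+', '.join('%.4g'%v for v in list(np.round(jog(P,R),4))+[59])+'],')
E
python3 -c "
from h import *
lower(.8,.4,57,48)"
```

```text
[0.0002, -0.0021, -0.0002, 0.0013, -0.0017, 0.0095, 59],
[0.0006, -0.0045, -0.0002, 0.0013, -0.0017, 0.0173, 59],
[0.001, -0.0069, -0.0002, 0.0013, -0.0017, 0.0252, 59],
[0.0015, -0.0093, -0.0002, 0.0013, -0.0017, 0.033, 59],
[0.0021, -0.0116, -0.0002, 0.0013, -0.0017, 0.0409, 59],
[0.0026, -0.014, -0.0002, 0.0013, -0.0017, 0.0487, 59],
[0.0033, -0.0163, -0.0002, 0.0013, -0.0017, 0.0566, 59],
[0.004, -0.0186, -0.0002, 0.0013, -0.0017, 0.0644, 59],
[0.0047, -0.0209, -0.0002, 0.0013, -0.0017, 0.0723, 59],
[0.0055, -0.0232, -0.0002, 0.0012, -0.0017, 0.0802, 59],
[0.0063, -0.0255, -0.0002, 0.0012, -0.0018, 0.088, 59],
[0.0071, -0.0277, -0.0002, 0.0012, -0.0018, 0.0959, 59],
[0.0081, -0.0299, -0.0002, 0.0012, -0.0018, 0.1037, 59],
[0.009, -0.0321, -0.0002, 0.0012, -0.0018, 0.1116, 59],
[0.01, -0.0343, -0.0002, 0.0012, -0.0018, 0.1194, 59],
[0.0111, -0.0365, -0.0002, 0.0012, -0.0018, 0.1273, 59],
[0.0122, -0.0386, -0.0002, 0.0012, -0.0018, 0.1351, 59],
[0.0133, -0.0407, -0.0002, 0.0012, -0.0018, 0.143, 59],
[0.0145, -0.0428, -0.0002, 0.0012, -0.0018, 0.1508, 59],
[0.0157, -0.0449, -0.0002, 0.0012, -0.0018, 0.1587, 59],
```

{"name": "jog_arm", "arguments": {
  "rows": [
    [0,0,0,0,0,0,59],
    [0,0,0,0,0,0,59],
    [0,0,0,0,0,0,59],
    [0,0,0,0,0,0,59],
    [0,0,0,0,0,0,59],
    [0,0,0,0,0,0,59],
    [0,0,0,0,0,0,59],
    [0,0,0,0,0,0,59]
  ]
}}

```text
time: 10.45
tool_pos: [0.5692, -0.0907, 0.1766]
tcp_rot: [1.318, 0.915, -0.609]
wrist_force: [-0.9, -0.1, -0.1]
width: 0.591
```

{"name": "jog_arm", "arguments": {
  "rows": [
    [0.0002,-0.0021,0,0,0,0.0095,59],
    [0.0006,-0.0045,0,0,0,0.0173,59],
    [0.001,-0.0069,0,0,0,0.0252,59],
    [0.0015,-0.0093,0,0,0,0.033,59],
    [0.0021,-0.0116,0,0,0,0.0409,59],
    [0.0026,-0.014,0,0,0,0.0487,59],
    [0.0033,-0.0163,0,0,0,0.0566,59],
    [0.004,-0.0186,0,0,0,0.0644,59],
    [0.0047,-0.0209,0,0,0,0.0723,59],
    [0.0055,-0.0232,0,0,0,0.0802,59],
    [0.0063,-0.0255,0,0,0,0.088,59],
    [0.0071,-0.0277,0,0,0,0.0959,59],
    [0.0081,-0.0299,0,0,0,0.1037,59],
    [0.009,-0.0321,0,0,0,0.1116,59],
    [0.01,-0.0343,0,0,0,0.1194,59],
    [0.0111,-0.0365,0,0,0,0.1273,59],
    [0.0122,-0.0386,0,0,0,0.1351,59],
    [0.0133,-0.0407,0,0,0,0.143,59],
    [0.0145,-0.0428,0,0,0,0.1508,59],
    [0.0157,-0.0449,0,0,0,0.1587,59]
  ]
}}

```text
time: 12.45
tool_pos: [0.5406, -0.097, 0.1388]
tcp_rot: [1.376, 0.801, -0.486]
wrist_force: [0.1, -0.4, -1.5]
width: 0.591
```

```bash
python3 - <<'E'
from h import *
st=monitor.read_state();print(st['time'],st['tool_pos'],case(st['tool_pos']),st['wrist_force'])
lower(.4,0.02,48,40)
s=imaging.read_camera('side')[90:290,200:440]
cv2.imwrite('pics/c7.png',cv2.resize(s,(720,600)))
E
```

```text
12.45 [ 0.5406 -0.097   0.1388] [-0.0342 -0.0002  0.0538] [ 0.0766 -0.4164 -1.4967]
[0.0008, -0.0019, -0.0002, 0.0011, -0.0017, 0.0063, 59],
[0.0018, -0.004, -0.0002, 0.0011, -0.0017, 0.0133, 59],
[0.0028, -0.0061, -0.0002, 0.0011, -0.0017, 0.0203, 59],
[0.0038, -0.0081, -0.0002, 0.0011, -0.0017, 0.0273, 59],
[0.0048, -0.0101, -0.0002, 0.0011, -0.0017, 0.0343, 59],
[0.0059, -0.0121, -0.0002, 0.001, -0.0017, 0.0413, 59],
[0.007, -0.0141, -0.0002, 0.001, -0.0017, 0.0482, 59],
[0.0082, -0.016, -0.0002, 0.001, -0.0017, 0.0552, 59],
[0.0094, -0.018, -0.0002, 0.001, -0.0017, 0.0622, 59],
[0.0107, -0.0199, -0.0002, 0.001, -0.0017, 0.0692, 59],
[0.012, -0.0217, -0.0002, 0.001, -0.0017, 0.0762, 59],
[0.0133, -0.0236, -0.0002, 0.001, -0.0017, 0.0831, 59],
[0.0146, -0.0254, -0.0002, 0.001, -0.0017, 0.0901, 59],
[0.016, -0.0272, -0.0002, 0.001, -0.0017, 0.0971, 59],
[0.0175, -0.029, -0.0002, 0.001, -0.0017, 0.1041, 59],
[0.0189, -0.0307, -0.0002, 0.001, -0.0017, 0.1111, 59],
[0.0204, -0.0324, -0.0002, 0.001, -0.0017, 0.118, 59],
[0.022, -0.0341, -0.0002, 0.001, -0.0018, 0.125, 59],
[0.0235, -0.0357, -0.0002, 0.001, -0.0018, 0.132, 59],
[0.0251, -0.0373, -0.0002, 0.001, -0.0018, 0.139, 59],
```

View pics/c7.png

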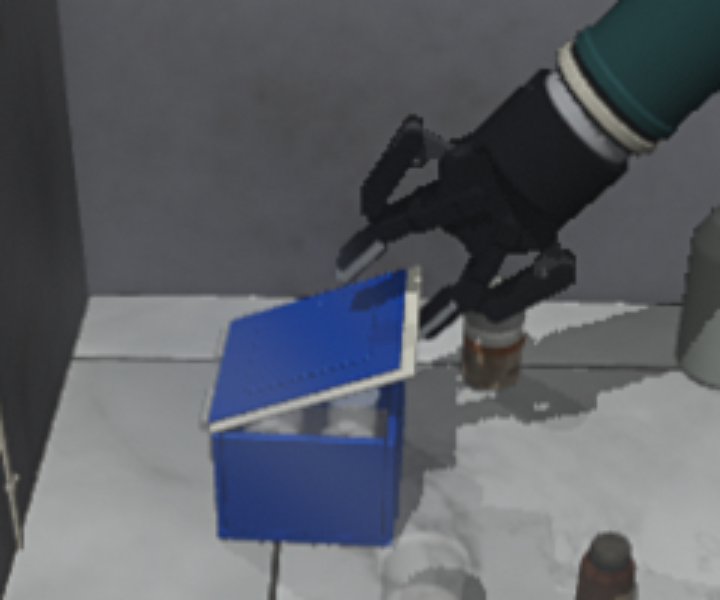

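The lid is at about 0.4 rad with its edge at (412,322) on the lower finger; the load on the wrist is about 1.5 N downwards and the upper finger is clear. I lower it further, sliding 4 mm deeper along the pad.

{"name": "jog_arm", "arguments": {
  "rows": [
    [0.001,-0.0019,0,0,0,0.0063,59],
    [0.0022,-0.004,0,0,0,0.0133,59],
    [0.0034,-0.0061,0,0,0,0.0203,59],
    [0.0046,-0.0081,0,0,0,0.0273,59],
    [0.0058,-0.0101,0,0,0,0.0343,59],
    [0.0071,-0.0121,0,0,0,0.0413,59],
    [0.0084,-0.0141,0,0,0,0.0482,59],
    [0.0098,-0.016,0,0,0,0.0552,59],
    [0.0112,-0.018,0,0,0,0.0622,59],
    [0.0127,-0.0199,0,0,0,0.0692,59],
    [0.0142,-0.0217,0,0,0,0.0762,59],
    [0.0157,-0.0236,0,0,0,0.0831,59],
    [0.0172,-0.0254,0,0,0,0.0901,59],
    [0.0188,-0.0272,0,0,0,0.0971,59],
    [0.0205,-0.029,0,0,0,0.1041,59],
    [0.0221,-0.0307,0,0,0,0.1111,59],
    [0.0229,-0.0316,0,0,0,0.1145,59],
    [0.0236,-0.0324,0,0,0,0.118,59]
  ]
}}

```text
time: 14.3
tool_pos: [0.5315, -0.0988, 0.0983]
tcp_rot: [1.414, 0.716, -0.395]
wrist_force: [-3.6, -1.1, -0.8]
width: 0.59
```

```bash
python3 - <<'E'
from h import *
st=monitor.read_state();print(st['time'],st['tool_pos'],case(st['tool_pos']),st['wrist_force'])
lower(.077,-0.05,41.2,40,n=18,s=.016)
s=imaging.read_camera('side')[90:290,200:440]
cv2.imwrite('pics/c8.png',cv2.resize(s,(720,600)))
E
```

```text
14.3 [ 0.5315 -0.0988  0.0983] [-0.0435 -0.0001  0.0133] [-3.6267 -1.081  -0.8282]
[0.0013, 0.0014, -0.0001, 0.0003, -0.0015, 0.0029, 59],
[0.0018, 0.0007, -0.0001, 0.0003, -0.0015, 0.004, 59],
[0.0023, -0, -0.0001, 0.0003, -0.0015, 0.0052, 59],
[0.0029, -0.0007, -0.0001, 0.0003, -0.0015, 0.0063, 59],
[0.0034, -0.0014, -0.0001, 0.0003, -0.0015, 0.0075, 59],
[0.004, -0.0021, -0.0001, 0.0003, -0.0015, 0.0087, 59],
[0.0045, -0.0028, -0.0001, 0.0003, -0.0015, 0.0098, 59],
[0.0051, -0.0035, -0.0001, 0.0003, -0.0015, 0.011, 59],
[0.0056, -0.0041, -0.0001, 0.0003, -0.0015, 0.0122, 59],
[0.0062, -0.0048, -0, 0.0003, -0.0015, 0.0133, 59],
[0.0068, -0.0055, -0, 0.0003, -0.0015, 0.0145, 59],
[0.0074, -0.0061, -0, 0.0003, -0.0015, 0.0157, 59],
[0.0079, -0.0068, -0, 0.0003, -0.0015, 0.0168, 59],
[0.0085, -0.0075, -0, 0.0003, -0.0015, 0.018, 59],
[0.0091, -0.0081, -0, 0.0003, -0.0015, 0.0191, 59],
[0.0097, -0.0087, -0, 0.0003, -0.0015, 0.0203, 59],
[0.0103, -0.0094, -0, 0.0003, -0.0015, 0.0215, 59],
[0.0109, -0.01, -0, 0.0003, -0.0015, 0.0226, 59],
```

View pics/c8.png

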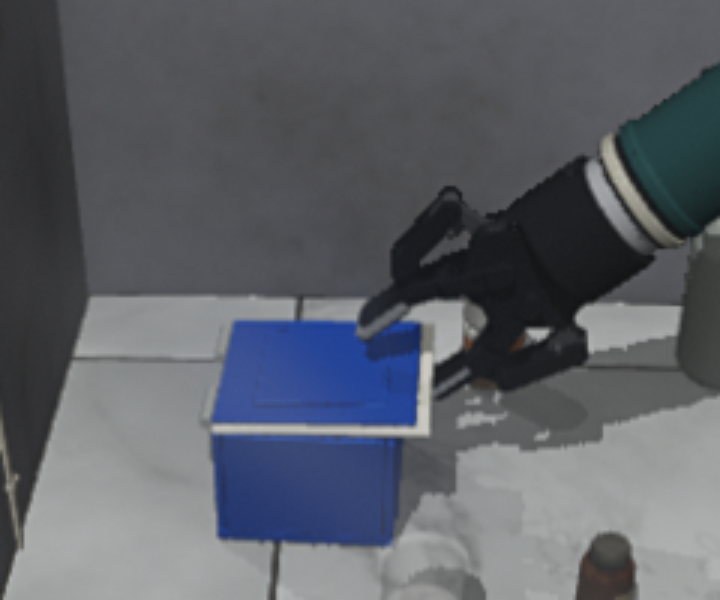

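The lid is nearly shut, with its front edge at about (430,390). The wrist reads 3.6 N towards the robot, which fits friction from sliding deeper along the pad. I go straight down from here with no further push forward.

{"name": "jog_arm", "arguments": {
  "rows": [
    [-0.001,-0.0003,0,0,0,0,59],
    [-0.0008,-0.0009,0,0,0,0,59],
    [-0.0003,-0.0015,0,0,0,0,59],
    [0.0002,-0.0021,0,0,0,0,59],
    [0.0007,-0.0027,0,0,0,0,59],
    [0.0012,-0.0033,0,0,0,0,59],
    [0.0017,-0.0039,0,0,0,0,59],
    [0.0022,-0.0045,0,0,0,0,59],
    [0.0027,-0.0051,0,0,0,0,59],
    [0.0032,-0.0057,0,0,0,0,59]
  ]
}}

```text
time: 15.35
tool_pos: [0.5302, -0.0991, 0.0918]
tcp_rot: [1.415, 0.716, -0.395]
wrist_force: [-0.3, 0.3, -0.2]
width: 0.589
```

```bash
python3 - <<'E'
from h import *
st=monitor.read_state();print(st['time'],st['tool_pos'],case(st['tool_pos']),st['wrist_force'])
a=cv2.imread('pics/c8.png')
s=cv2.resize(imaging.read_camera('side')[90:290,200:440],(720,600))
cv2.imwrite('pics/c9.png',s)
g=lambda i:cv2.cvtColor(i,cv2.COLOR_BGR2GRAY).astype(int)
# near side edge (white strip) row at cols 380..420
for i in(a,s):print([int(np.argmax(g(i)[400:450,c]))+400 for c in(240,300,360,400,420)])
E
```

```text
15.35 [ 0.5302 -0.0991  0.0918] [-0.0449 -0.0001  0.0068] [-0.2726  0.3013 -0.1726]
[427, 430, 430, 430, 430]
[430, 430, 433, 436, 436]
```

{"name": "jog_arm", "arguments": {
  "rows": [
    [0,-0.0007,0,0,0,0,59],
    [0,-0.0015,0,0,0,0,59],
    [0,-0.0025,0,0,0,0,59],
    [0,-0.0035,0,0,0,0,59],
    [0,-0.005,0,0,0,0,59],
    [0,-0.005,0,0,0,0,59]
  ]
}}

```text
time: 16.0
tool_pos: [0.5266, -0.0997, 0.0875]
tcp_rot: [1.415, 0.716, -0.396]
wrist_force: [-0.5, -0.4, -0.3]
width: 0.591
```

```bash
python3 - <<'E'
from h import *
st=monitor.read_state();print(st['time'],case(st['tool_pos']),st['wrist_force'])
s=cv2.resize(imaging.read_camera('side')[90:290,200:440],(720,600))
b=cv2.imread('pics/c9.png');cv2.imwrite('pics/c10.png',s)
g=lambda i:cv2.cvtColor(i,cv2.COLOR_BGR2GRAY).astype(int)
print([int(np.argmax(g(s)[400:450,c]))+400 for c in(240,300,360,400,420)], np.abs(g(s)-g(b))[420:450,220:425].max())
E
```

```text
16.0 [-0.0485  0.0001  0.0025] [-0.4908 -0.4322 -0.3099]
[430, 430, 433, 436, 436] 3
```

The lid did not move when the finger dropped away from it, so it rests on the rim. I retreat along the finger axis.

{"name": "jog_arm", "arguments": {
  "rows": [
    [-0.005,-0.005,0,0,0,0,59],
    [-0.01,-0.005,0,0,0,0,59],
    [-0.02,-0.005,0,0,0,0,59],
    [-0.03,-0.005,0,0,0,0,59],
    [-0.045,-0.003,0,0,0,0,59],
    [-0.06,0,0,0,0,0,59],
    [-0.08,0,0,0,0,0,59],
    [-0.1,0,0,0,0,0,59],
    [-0.12,0,0,0,0,0,59],
    [-0.14,0,0,0,0,0,59],
    [-0.14,0,0,0,0,0,59],
    [-0.14,0,0,0,0,0,59]
  ]
}}

```text
time: 17.25
tool_pos: [0.4308, -0.1304, 0.1868]
tcp_rot: [1.414, 0.726, -0.397]
wrist_force: [0.6, 1.5, -0.5]
width: 0.591
```

```bash
python3 - <<'E'
from h import *
st=monitor.read_state();print(st['time'],case(st['tool_pos']),st['wrist_force'])
f=imaging.read_camera('side');s=cv2.resize(f[90:290,200:440],(720,600))
b=cv2.imread('pics/c10.png')
g=lambda i:cv2.cvtColor(i,cv2.COLOR_BGR2GRAY).astype(int)
print([int(np.argmax(g(s)[400:450,c]))+400 for c in(240,300,360,400,420)], np.abs(g(s)-g(b))[420:450,220:425].max())
# predicted lid-corner pixel (near-left) vs angle, and blue/white corner seen
p=imaging.camera_params('side');Y=np.array([-X[1],X[0],0])
K=np.array([[p['fx'],0,p['cx']],[0,p['fy'],p['cy']],[0,0,1]]);Ti=np.linalg.inv(p['T'])
for th in(0,.03,.06,.1):
    q=C+(.055-.13*np.cos(th))*X+.06*Y+.13*np.sin(th)*Z
    uv=cv2.projectPoints(q[None],cv2.Rodrigues(Ti[:3,:3])[0],Ti[:3,3],K,np.array([p['k1'],0,0,0,0.]))[0].ravel()
    print(th,(uv-[200,90])*3)
# lowest white pixel of the corner
w=(s.min(2)>140)[400:460,405:440];r,c=np.where(w);print('white corner lowest rows',r.max()+400,c.max()+405, [ (cc+405, int(np.where(w[:,cc])[0].max())+400) for cc in (3,10,18,24) if w[:,cc].any()])
f0=cv2.imread('pics/side0.png')
for n,(u,v,d) in dict(beaker=(341,288,26),jar=(364,200,22),vial=(401,284,18)).items():print(n,np.abs(g(f)-g(f0))[v-d:v+d,u-d:u+d].mean())
E
```

```text
17.25 [-0.1486 -0.0094  0.1018] [ 0.5888  1.4677 -0.4868]
[430, 430, 433, 436, 436] 6
0 [431.2884 437.8037]
0.03 [431.4272 432.5287]
0.06 [431.3676 427.2225]
0.1 [430.9768 420.1072]
white corner lowest rows 441 429 [(408, 440), (415, 440), (423, 441), (429, 438)]
beaker 7.728180473372781
jar 6.881198347107438
vial 5.924382716049383
```

```bash
python3 - <<'E'
from h import *
st=monitor.read_state();print(st['time'],st['q'],st['joint_vel'],st['wrist_force'],st['torque'])
f=imaging.read_camera('side');f0=cv2.imread('pics/side0.png')
for n,(u,v,d) in dict(beaker=(341,288,20),jar=(364,200,18),vial=(401,284,15)).items():
    t=f0[v-d:v+d,u-d:u+d];m=cv2.matchTemplate(f[v-d-10:v+d+10,u-d-10:u+d+10],t,cv2.TM_CCOEFF_NORMED)
    _,mx,_,l=cv2.minMaxLoc(m);print(n,mx,np.array(l)-10)
E
```

```text
17.3 [-0.9093 -0.4581  2.5707  1.0274  0.9117 -1.746 ] [ 0.0138  0.0196  0.0045  0.0005 -0.0002  0.0013] [0.2079 0.3395 0.0874] [-0.1057  0.3636  0.0041]
beaker 0.9885489344596863 [0 0]
jar 0.9976329207420349 [0 0]
vial 0.9997090697288513 [0 0]
```

The objects have not moved. Joint 3 stands at its range end, so I ease the arm off it, up and away, before handing in.

{"name": "jog_arm", "arguments": {
  "rows": [
    [0,0.01,0,0,0,0,59],
    [0,0.025,0,0,0,0,59],
    [0,0.04,0,0,0,0,59],
    [0,0.06,0,0,0,0,59],
    [0,0.08,0,0,0,0,59],
    [0,0.08,0,0,0,0,59],
    [0,0.08,0,0,0,0,59]
  ]
}}

```text
time: 18.05
tool_pos: [0.4827, -0.1172, 0.2443]
tcp_rot: [1.415, 0.732, -0.396]
wrist_force: [-0.5, -0.9, -0.6]
width: 0.59
```

```bash
python3 - <<'E'
from h import *
from workcell import finish_job
st=monitor.read_state();print(st['time'],st['q'],case(st['tool_pos']),st['wrist_force'])
f=imaging.read_camera('side');s=cv2.resize(f[90:290,200:440],(720,600))
w=(s.min(2)>140)[400:460,405:440];print(np.where(w)[0].max()+400)
print(finish_job())
E
```

```text
18.05 [-0.7394 -0.4561  2.4528  0.956   0.8522 -1.5126] [-0.0951 -0.0076  0.1593] [-0.4665 -0.8738 -0.5769]
441
the job is handed in; nothing more can be done
None
```

The lid is shut, and I handed the job in at about 18 s. I straddled the lid with the fingers part-open and tipped it past upright with the upper finger. It fell onto the lower finger at about 0.8 rad and I held it there for well over a second. Then I lowered it over about 5 s, dropped the finger clear and backed the hand away; it was never gripped.

**Lid shut:** in the last side picture its near front corner lies within about 1 mm of where a fully shut lid should be. It did not move when the finger left.

**Other objects:** the beaker, jar and vial showed no shift in the side camera when I checked, just before the last move up and away from them.

**Contact forces:** readings were about 1.5 N while lowering, with a brief 3.7 N peak near the end. I put that peak down to friction as the finger slid 4 mm deeper under the edge, and it went away once I moved straight down.

**Joint 3 range, could count against the job:** while backing away, joint 3 read 2.5707 against its stated limit of 2.57, and the tool drifted about 9 mm sideways. I eased the joint back to 2.45 before handing in. I can't tell whether 2.5707 counts as passing the range.

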